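# Clamp the phone and raise the filming stand

## Robot

A 7-joint arm with a two-finger parallel gripper is mounted at the origin on the work surface. World frame = base frame: x ahead of the robot, y to its left, z up, the work surface at z = 0. Lengths are in mm, angles in rad, forces in N, time in s.
With the tool pointing down it reaches from about 350 to 900 mm from the base axis. Payload 8.1 kg.
Tool frame: the origin (TCP) lies on the mounting face of the last link; the fingertips stand 173 mm ahead of it and the grasp point (between the pads) lies 155 mm ahead of it; z points along the fingers, y is the line along which they close (so a half turn about z gives the same grasp; the last joint's range is limited). The gripper opens to 85 mm and grips with 20 to 120 N. Pads are 22 mm wide; open, the fingers measure 114 mm over their backs; the gripper's body (76 mm by 85 mm) begins 54 mm behind the grasp point. The pads swing forward as they close: fully open they stand 13 mm farther back than shut.
Start: joints at [1.224, 0.434, 0.025, 1.573, -0.012, 1.134, -0.075], TCP at [150.845, -606.53, 404.723] pointing down, gripper open.
Joint ranges: [-2.62, 2.62], [-0.44, 2.09], [-1.27, 1.32], [0.08, 2.57], [-1.32, 4.46], [0.12, 2], [-2.74, 2.74]. Speed limits (rad/s): [2.22, 2.22, 3.01, 3.01, 3.14, 3.14, 3.14].

## Interface

Orientations are given as a 3x3 rotation matrix whose columns are the frame's x, y, z axes.
In Python, from station import monitor, viewer, job gives the robot as it stands. The module is installed in compiled form; this text tells all that it offers.
- The arm moves only by the tool drive_tool, never from a script. Its argument "increments" is a list that holds one entry, the list of rows, each a list of 4 numbers: the shift along the tool's x, y, z in m, then the turn about the tool's z in degrees. In form: [[[x, y, z, turn], ...]]. A call has 1 to 12 rows; each row shifts and turns the commanded pose from where the row before left it, along the tool's axes as they then stand; what a row does not reach is not made up. A row lasts 1/10 s, in which the tool goes at most 50 mm and 8.59 degrees, less where a joint would pass 70% of its speed; a pose out of reach is approached as far as the arm can. A call with a gripper value outside its range is refused whole. "fingers" is the finger opening in m, from 0 to 0.0854, set as the call begins (left out, the last holds). The fingers move at their own pace and stop on an object; the grip force is fixed at half the most. Time passes only in rows, so rows that do not move let the fingers close. It gives the time, the measured TCP pose, the force, the opening and the grip force at its end, in the units of the state.
- monitor.get_obs(): the state, without advancing time (a new reading comes with each control period).
- viewer.grab_frame(name): name is "scene" or "side" or "wrist"; returns the picture (420x560x3 uint8, red, green, blue); there is no depth.
- viewer.camera_info(name): a dict with "K" (3x3 intrinsics, pixels), "world_to_cam" (4x4, takes a point from world to camera coordinates). Camera axes: x right, y up, looking along -z (the intrinsics and any distortion apply to the point x, -y, -z); pixel columns grow to the right and rows downward; lengths in mm; the calibration is good to about 2 mm. A picture is of the moment at which its call begins: read the wrist's pose just before it. camera_info takes no time and is no camera call; for the wrist camera it gives the pose at the moment of the call.
- job.job_done(): hands the job in; it is judged then, once.
The state is a dict: "t": time; "joints": joint angles; "dq": joint speeds; "joint_efforts": joint torques, N m; "tool_pos": TCP position; "orientation": TCP orientation; "ft_force": force on the tool from outside, world axes, zero at the start; "ft_torque": the same for the moment, N m; "gripper_width": finger opening in mm; "grip_force": force on a finger pad.
Only numpy, scipy, OpenCV 4.12 (cv2) and the standard library are available. Lean on these libraries where they do the work, as an engineer would, in place of code of your own. Each camera call takes 0.05 s, during which the arm holds its last target. There are 200 camera calls.

## Task

Get the overhead filming stand on the kitchen island ready: with the stem still down, fold the clamp bar fully down over the phone in the cradle. Then take the black grip so that its side button is squeezed in, draw the telescopic stem up past the first stop to the second stop, the top of its travel, and finish still holding it there by the grip, fully extended, with the phone clamped in its cradle. Do not disturb the mug, mill, board and bowl that stand round it.

Things in the scene. Friction and masses are not known exactly. Their poses are not given: they have to be found in the camera images.
- stand: the filming stand: fixed steel foot 130 x 120 x 12 mm with an upright column 42 mm across (collar 50 mm, top at 138 mm). Origin on the worktop on the column's axis; +x points from the column to the phone cradle, z up; its yaw is that of all the stand's parts. A stem slides up out of the column and carries the grip on top and the cradle, 76 to 168 mm out along +x: 0.53 to 0.63 kg with the phone
- grip: black grip bar on the stem, 80 mm along the stand's x, 24 mm along y, 38 mm high; origin at its centre, 171 mm above the worktop with the stem down. The grey 18 x 18 mm button is at the middle of its -y side and stands 6.5 mm proud: fingers closing along the stand's y at the origin meet 30.5 mm, one pad pressing the button in. The column's collar top is 33 mm below the origin
- stem (a joint): how far the stem is drawn up, m: 0 down (locked, as at the start), 0.06 first stop, where it catches (within 2 mm) if the button is out, 0.11 second stop, the solid end of travel with no catch (let go there, it sinks to about 0.083). It leaves 0 and the first stop only while the button is in; with the button kept in it passes the first stop freely. About 7 N to lift
- button (a joint): how far the grip's button is pressed in, m: 0 out, 0.006 fully in (spring, 2.7 N at first and 8 N fully in; the catch is free beyond 0.005)
- clamp (a joint): angle of the clamp bar that folds over the phone, rad: 0 fully down (end stop; the bar then lies flat, its rubber 1.5 mm above the screen), growing as it is raised; it starts raised at 0.6 to 1.05 and stays where it is left (stiff hinge, 0.05 N m)
- clamp_hinge (a point): the clamp bar's hinge axis, at the cradle's far edge, 174.5 mm from the column's axis along the stand's +x and 173 mm above the worktop with the stem down. The axis runs along the stand's y; from it the bar points back towards the column and up
- clamp_tip (a point): free end of the clamp bar, 74 mm from the hinge, at the middle of its thickness; the bar is aluminium, 18 mm wide, 6 mm thick, with a black rubber crosspiece 50 mm wide at its end. Pressed straight down with closed fingers 25 mm from the hinge towards the column, it folds flat; its upper face then lies 3 mm above the hinge axis
- cradle (a point): the middle of the cradle's floor, on which the phone's underside rests: 122 mm from the column's axis, 157 mm above the worktop with the stem down; the cradle is an open frame 92 x 166 mm with a rim 7 mm high
- phone: the phone, 72 x 150 x 9 mm, lying loose, screen up, in the cradle; origin at its underside centre
- board: bystander: wooden chopping board, 160 x 240 x 18 mm, lying under the cradle in front of the foot; origin at its underside centre
- bowl: bystander: small blue bowl, 90 mm across, 45 mm high, on the chopping board under the cradle; origin at its underside centre
- mug: bystander: white mug, 76 mm across, 90 mm high, beside the stand; origin at its underside centre
- mill: bystander: dark wooden pepper mill, 52 mm across, 125 mm high, beside the stand; origin at its underside centre

How it is judged (in metres and radians):
On the way, in this order (a step that is already met when the one before it is completed fails the run):
1. the clamp bar is folded down over the phone while the stem is still down (value of joint clamp below 0.1 rad and distance between phone and cradle below 0.015 m and value of joint stem below 0.015 m), for 0.2 s.
2. the button in the grip is pressed by the fingers with the stem still down (value of joint button above 0.0045 m and value of joint stem below 0.015 m and value of joint clamp below 0.1 rad), for 0.05 s.
3. the stem is drawn up to the second stop (value of joint stem above 0.104 m and value of joint clamp below 0.1 rad), for 0.2 s.
At the end, for the whole second after the job is handed in: the stem is held within 6 mm of its second stop (0.11 m) and still, the fingers bear on the grip with more than 3 N, the clamp bar is down to within 0.1 rad and the phone lies within 15 mm of its place in the cradle (all of step 3 and velocity of joint stem between -0.02 and 0.02 m/s and contact force between the fingers and grip above 3 N and distance between phone and cradle below 0.015 m); the arm keeps its last pose, push and grip.
It fails at once if a bystander is moved by more than 40 mm (distance of any of board, bowl, mug, mill from where it was at the start of the episode above 0.04 m).
It fails at once if the phone is tipped or thrown out of the cradle (angle between phone's own z axis and vertical above 0.4 rad or distance between phone and cradle above 0.04 m).
It also fails if it takes over 40 s, if anything falls off the work surface, if the arm or the gripper's body presses on something with over 40 N, if the wrist force passes 120 N, or if a joint passes its speed limit or range.

## Working session

There is one attempt and no reset: what is moved stays moved. The work goes in short steps, Python scripts to look and compute and a tool call to move; the robot and the scene stay as the last step left them, time stands still between calls to the robot, and variables do not carry over. Pictures are saved under pics/ and viewed, at most 10 in all, crops included, and the job is handed in when it is done.

Besides the shell and the picture viewer there is one more tool, called after "Request:" as name(argument=value, ...), one argument or row to a line, values as JSON. drive_tool: Moves the arm, as the interface text tells. Its arguments: {"type":"object","properties":{"increments":{"type":"array"},"fingers":{"type":"number"}},"required":["increments"]}

```bash
mkdir -p pics
cat > h.py <<'E'
import numpy as np, cv2
from station import monitor, viewer, job
def save(n,f):
    im=viewer.grab_frame(n); cv2.imwrite(f,im[:,:,::-1].copy()); return im
E
python3 - <<'E'
from h import *
o=monitor.get_obs(); print(o)
for n in("scene","side"):
    save(n,f"pics/{n}0.png"); c=viewer.camera_info(n); print(n,c)
a=cv2.imread("pics/scene0.png");b=cv2.imread("pics/side0.png")
E
```

```text
{'t': 0.0, 'joints': array([ 1.22439466,  0.43524672,  0.02495175,  1.57409789, -0.01161949,
        1.13403417, -0.07513704]), 'dq': array([ 1.30252741e-03,  5.28724292e-04,  2.55458625e-03, -1.31799599e-03,
       -1.69634397e-03,  7.63026874e-04,  8.02003463e-06]), 'joint_efforts': array([-5.45906805e-04, -6.70454550e+01,  1.02504842e+00, -3.16214955e+01,
        1.54822413e-02,  1.23377301e-02, -1.83701673e-05]), 'tool_pos': array([ 150.79609534, -606.29076882,  403.91045019]), 'orientation': array([[ 9.70450397e-01,  2.41300153e-01, -5.13516277e-04],
       [ 2.41300669e-01, -9.70449152e-01,  1.55875879e-03],
       [-1.22212702e-04, -1.63660990e-03, -9.99998653e-01]]), 'ft_force': array([-0.08457133, -0.50957099, -0.13968114]), 'ft_torque': array([-0.02433056, -0.00184063,  0.01686545]), 'grip_force': 0.0, 'gripper_width': 85.4419675547437}
scene {'K': array([[479.79031415,   0.        , 279.97080412],
       [  0.        , 479.79031415, 207.99407431],
       [  0.        ,   0.        ,   1.        ]]), 'world_to_cam': array([[-1.29610497e-01,  9.91469568e-01,  1.37555454e-02,
        -7.70541515e-02],
       [-5.73641094e-01, -8.62905668e-02,  8.14548853e-01,
         1.96761687e+02],
       [ 8.08787373e-01,  9.76833356e-02,  5.79931851e-01,
        -1.63305296e+03],
       [ 0.00000000e+00,  0.00000000e+00,  0.00000000e+00,
         1.00000000e+00]])}
side {'K': array([[543.49519936,   0.        , 279.64419302],
       [  0.        , 543.49519936, 212.43220044],
       [  0.        ,   0.        ,   1.        ]]), 'world_to_cam': array([[ 9.95891492e-01, -8.90340287e-02,  1.65250821e-02,
        -5.28530884e+02],
       [ 4.64509268e-02,  6.58924243e-01,  7.50773703e-01,
        -1.55513871e+02],
       [-7.77331846e-02, -7.46921538e-01,  6.60352760e-01,
        -1.20249141e+03],
       [ 0.00000000e+00,  0.00000000e+00,  0.00000000e+00,
         1.00000000e+00]])}
```

View pics/scene0.png

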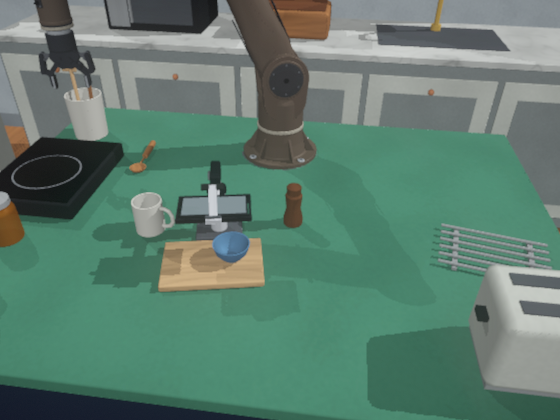

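View pics/side0.png

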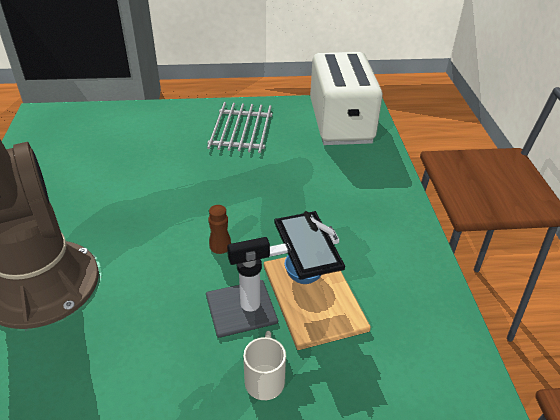

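The scene camera shows the stand at about (215,205), the mug at (148,215) and the mill at (293,205). The side view shows the grip at about (250,250) and the cradle at (308,245). I'll enlarge both.

Run:
```python
import cv2,numpy as np
a=cv2.imread("pics/side0.png")[195:345,200:380];b=cv2.imread("pics/scene0.png")[155:245,165:275]
cv2.imwrite("pics/c1.png",cv2.resize(a,None,fx=4,fy=4,interpolation=2))
cv2.imwrite("pics/c2.png",cv2.resize(b,None,fx=6,fy=6,interpolation=2))
```

```text
(no output)
```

View pics/c1.png

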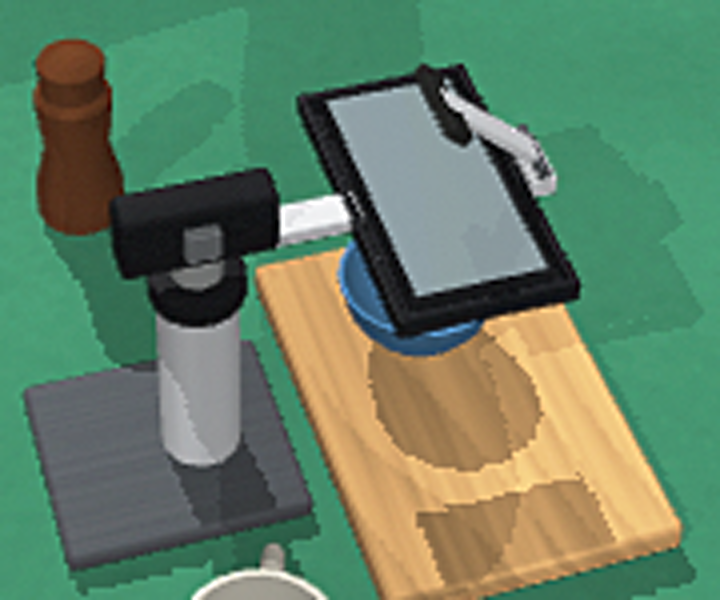

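View pics/c2.png

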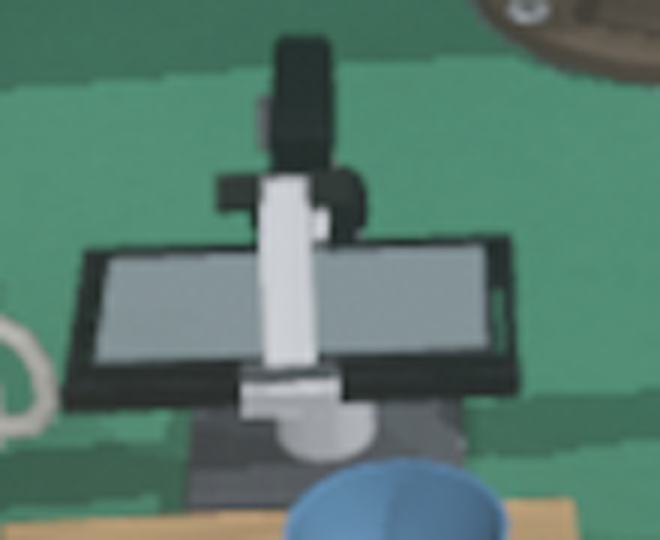

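The crops show the grip's button facing -y, at about (203,243) in the side crop. The clamp bar is raised from the cradle's far edge, with its hinge at about (540,180). I'll fit the stand's pose to the corners of the grip and cradle.

```bash
cat >> h.py <<'E'
def proj(n,P,c=None):
    c=c or viewer.camera_info(n); p=np.atleast_2d(P)@c["world_to_cam"][:3,:3].T+c["world_to_cam"][:3,3]
    q=np.c_[p[:,0],-p[:,1],-p[:,2]]@c["K"].T; return q[:,:2]/q[:,2:]
def st(v,P):
    c,s=np.cos(v[2]),np.sin(v[2]); return np.array(P,float)@np.array([[c,-s,0],[s,c,0],[0,0,1]]).T+[v[0],v[1],0]
E
python3 - <<'E'
from h import *
from scipy.optimize import least_squares
S=[((-40,-12,152),(122,277)),((40,-12,152),(278,241)),((76,83,164),(298,97)),((168,83,164),(463,65)),((168,-83,164),(579,285)),((76,-83,164),(392,315)),((0,-18.5,171),(203,243))]
C=[((76,83,164),(512,237)),((76,-83,164),(85,250)),((-40,-12,190),(277,38)),((-40,12,190),(331,38))]
con=lambda L,k,o:(np.array([a for a,_ in L]),(np.array([b for _,b in L])+.5)/k-.5+o)
s=con(S,4,(200,195)); c=con(C,6,(165,155))
ci,cs=viewer.camera_info("side"),viewer.camera_info("scene")
f=lambda v:np.r_[proj("side",st(v,s[0]),ci)-s[1],proj("scene",st(v,c[0]),cs)-c[1]]
r=least_squares(lambda v:f(v).ravel(),[480,-130,0.1],x_scale=[10,10,.1],loss='soft_l1'); print(r.x); print(f(r.x).round(1))
v=r.x
o=monitor.get_obs();print("grip",st(v,[0,0,171]),"press",st(v,[149.5,0,176]),"tip range",st(v,[174.5-74*np.cos(.8),0,173+74*np.sin(.8)]))
# clamp angle: tip rubber in side crop about (445,103)
for a in (.6,.7,.8,.9,1.0): print(a,(proj("side",st(v,[174.5-74*np.cos(a),0,173+74*np.sin(a)]),ci)-(200,195))*4, (proj("scene",st(v,[174.5-74*np.cos(a),0,173+74*np.sin(a)]),cs)-(165,155))*6)
E
```

```text
[ 4.57829393e+02 -9.99786651e+01  1.94618051e-01]
[[-0.5  0.8]
 [ 0.6  1.9]
 [ 0.1 -1.2]
 [ 0.6 -0.8]
 [ 0.3 -0.4]
 [ 0.9  1.7]
 [ 0.1  0.8]
 [ 0.7 -0.9]
 [ 0.1 -1.3]
 [ 0.7 -1.3]
 [ 1.4 -1.5]]
grip [457.82939314 -99.97866515 171.        ] press [604.50707338 -71.06658949 176.        ] tip range [578.45211709 -76.20235975 226.08435073]
0.6 [[419.8223465  109.71175273]] [[285.5806615  176.23651689]]
0.7 [[429.25657255  99.00105144]] [[283.87844705 169.23831196]]
0.8 [[439.80957688  88.76522336]] [[282.16431219 164.09610933]]
0.9 [[451.36975294  79.12356709]] [[280.45458502 160.89846191]]
1.0 [[463.81127306  70.18928108]] [[278.76625613 159.71856553]]
```

Request:
drive_tool(
  increments=[
    [[0,0,-0.03,2.8],[0.0275,-0.022,-0.02,0],[0.0275,-0.022,0,0],[0.0275,-0.022,0,0],[0.0275,-0.022,0,0],[0.0275,-0.022,0,0],[0.0275,-0.022,0,0],[0.0275,-0.022,0,0],[0.0275,-0.022,0,0],[0.0275,-0.022,0,0],[0.0275,-0.022,0,0],[0.0275,-0.022,0,0]],
  ],
  fingers=0.0,
)

```text
t: 1.3
tool_pos: [401.4, -309.2, 454.5]
orientation: [[0.981, 0.194, -0.0], [0.194, -0.981, 0.0], [-0.0, -0.0, -1.0]]
ft_force: [0.5, 0.2, 0.6]
gripper_width: 0.0
grip_force: 0.0
```

Request:
drive_tool(
  increments=[
    [[0.0275,-0.022,0,0],[0.0275,-0.022,0,0],[0.0275,-0.022,0,0],[0.0275,-0.022,0,0],[0.0275,-0.022,0,0],[0.0275,-0.022,0,0],[0.0275,-0.022,0,0],[0,0,0,0],[0,0,0,0]],
  ],
)

```text
t: 2.2
tool_pos: [560.0, -121.5, 454.1]
orientation: [[0.981, 0.195, -0.001], [0.195, -0.981, 0.0], [-0.001, -0.0, -1.0]]
ft_force: [-0.3, -1.3, 0.6]
gripper_width: -0.0
grip_force: 0.0
```

Run:
```python
from h import *
c=viewer.camera_info("wrist"); im=save("wrist","pics/w1.png")
v=[457.8,-100,.1946]
P=st(v,[(0,0,190),(149.5,0,176),(76,83,164),(76,-83,164),(168,83,164),(168,-83,164),(174.5,0,173),(40,12,190),(40,-12,190),(-40,12,190),(-40,-12,190)])
q=proj("wrist",P,c); print(q.round(1).tolist()); print(c)
for p in q: cv2.circle(im:=np.ascontiguousarray(im),tuple(int(round(t)) for t in p),2,(255,0,0),-1)
cv2.imwrite("pics/w1b.png",cv2.resize(im,None,fx=1.4,fy=1.4)[:,:,::-1])
```

```text
[[235.6, 315.1], [229.2, 139.4], [140.7, 222.8], [330.9, 223.3], [124.0, 113.1], [336.9, 113.7], [228.1, 104.9], [218.9, 274.8], [247.8, 274.9], [224.4, 351.7], [250.7, 351.7]]
{'K': array([[319.18588956,   0.        , 283.50215432],
       [  0.        , 319.18588956, 206.12902594],
       [  0.        ,   0.        ,   1.        ]]), 'world_to_cam': array([[ 1.96007815e-01, -9.80602260e-01, -3.78960501e-04,
        -2.29554545e+02],
       [ 9.28189451e-01,  1.85655900e-01, -3.22484466e-01,
        -4.40158681e+02],
       [ 3.16299352e-01,  6.28577285e-02,  9.46574680e-01,
        -5.96908070e+02],
       [ 0.00000000e+00,  0.00000000e+00,  0.00000000e+00,
         1.00000000e+00]])}
```

View pics/w1b.png

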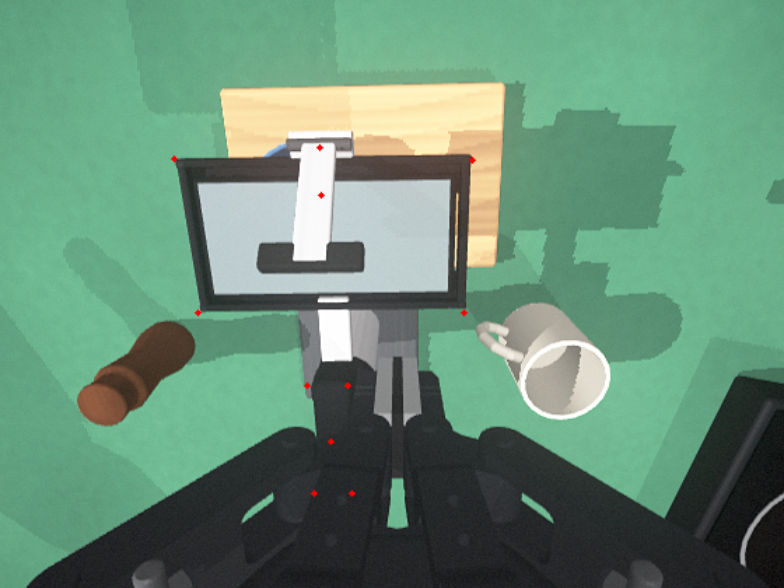

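The red dots mark the fitted model. Cradle corners at (178,160) and (470,157) and the bar over the hinge at (318,147) match the fit to within about 2 mm, shifted slightly to +x. I'll go on with that correction.

Request:
drive_tool(
  increments=[
    [[0.0275,-0.0205,0,0],[0.0275,-0.0205,0,0],[0,0,0,0],[0,0,0.02,0],[0,0,0.02,0],[0,0,0.01,0],[0,0,0.01,0],[0,0,0.01,0],[0,0,0.01,0],[0,0,0.01,0],[0,0,0,0]],
  ],
)

```text
t: 3.35
tool_pos: [605.5, -71.4, 363.3]
orientation: [[0.981, 0.194, -0.002], [0.194, -0.981, 0.0], [-0.002, -0.0, -1.0]]
ft_force: [-0.5, -0.5, -0.6]
gripper_width: -0.1
grip_force: 0.0
```

Request:
drive_tool(
  increments=[
    [[0,0,0.005,0],[0,0,0.005,0],[0,0,0.003,0],[0,0,0.002,0],[0,0,0,0],[0,0,0,0]],
  ],
)

```text
t: 3.95
tool_pos: [605.9, -71.2, 349.7]
orientation: [[0.981, 0.194, 0.0], [0.194, -0.981, 0.0], [0.0, -0.0, -1.0]]
ft_force: [-0.4, -0.0, 0.4]
gripper_width: 0.4
grip_force: 0.0
```

Request:
drive_tool(
  increments=[
    [[0,0,0.0015,0],[0,0,0.001,0],[0,0,0,0],[0,0,0,0]],
  ],
)

```text
t: 4.35
tool_pos: [605.8, -71.2, 349.2]
orientation: [[0.981, 0.194, 0.002], [0.194, -0.981, -0.0], [0.002, 0.001, -1.0]]
ft_force: [-6.7, 0.3, 16.8]
gripper_width: -0.2
grip_force: 8.8
```

Run:
```python
from h import *
a=save("side","pics/s2.png")[195:345,200:380]; b=save("wrist","pics/w2.png")
a=cv2.resize(a,(504,420),interpolation=2); cv2.imwrite("pics/j2.png",cv2.resize(np.hstack([a,b]),(800,316))[:,:,::-1])
print(monitor.get_obs()['ft_force'])
```

```text
[-6.10485487  0.18812248 17.74344807]
```

View pics/j2.png

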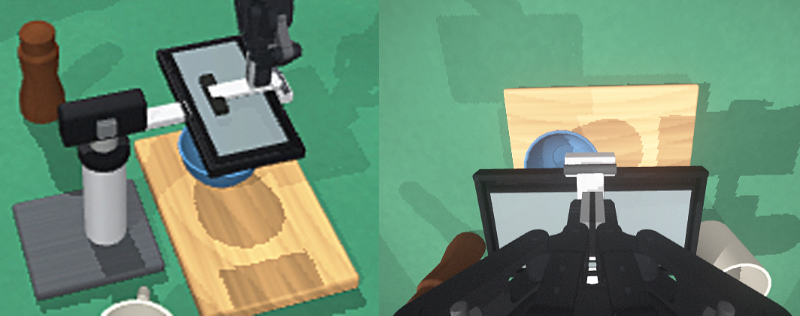

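The side view shows the clamp bar lying flat over the screen, at about (225,90). A 17 N end-stop force at tip height 176 mm confirms it. Next is back up and over the grip, opening the fingers.

Request:
drive_tool(
  increments=[
    [[0,0,-0.01,0],[0,0,-0.03,0],[0,0,-0.033,0],[-0.025,0,0,0],[-0.025,0,0,0],[-0.025,0,0,0],[-0.025,0,0,0],[-0.025,0,0,0],[-0.025,0,0,0],[0,0,0,0],[0,0,0,0]],
  ],
)

```text
t: 5.55
tool_pos: [458.8, -100.4, 420.7]
orientation: [[0.981, 0.193, 0.001], [0.193, -0.981, -0.0], [0.001, 0.001, -1.0]]
ft_force: [1.2, 1.0, 0.4]
gripper_width: 0.0
grip_force: 0.0
```

Request:
drive_tool(
  increments=[
    [[0,0,0,0],[0,0,0,0],[0,0,0,0],[0,0,0,0]],
  ],
  fingers=0.0854,
)

```text
t: 5.95
tool_pos: [459.0, -100.2, 420.0]
orientation: [[0.981, 0.194, -0.0], [0.194, -0.981, 0.0], [-0.0, -0.0, -1.0]]
ft_force: [-0.1, -0.2, -0.4]
gripper_width: 58.4
grip_force: 0.0
```

Run:
```python
from h import *
o=monitor.get_obs(); c=viewer.camera_info("wrist"); im=np.ascontiguousarray(save("wrist","pics/w3.png"))
v=[459.3,-99.7,.1946]
P=st(v,[(40,12,190),(40,-12,190),(-40,12,190),(-40,-12,190),(40,12,152),(40,-12,152),(76,83,164),(76,-83,164)])
q=proj("wrist",P,c); print(o['tool_pos'],o['gripper_width'],q.round(1).tolist())
for p in q: cv2.circle(im,tuple(int(round(t)) for t in p),2,(255,0,0),-1)
cv2.imwrite("pics/w3b.png",cv2.resize(im,None,fx=1.4,fy=1.4)[:,:,::-1])
```

```text
[ 459.0203499  -100.21020506  420.00201816] 58.35356507176394 [[262.8, 170.1], [300.6, 170.2], [265.0, 280.2], [298.5, 280.2], [265.9, 159.2], [298.0, 159.2], [158.9, 109.3], [404.8, 109.6]]
```

View pics/w3b.png

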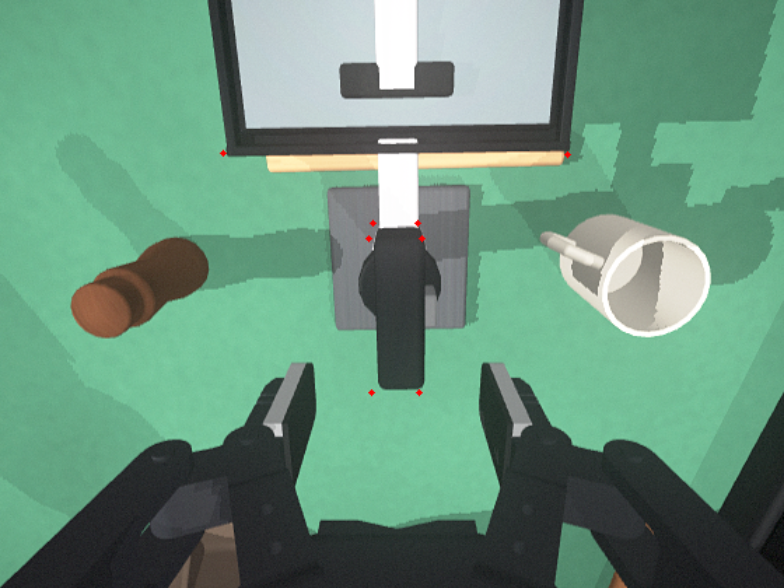

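The open pads straddle the grip: its centre line is at about 400 px, against a pad midline of 397 px. The fit is therefore about 2 mm off in tool +y and 2 mm off in tool +x. I'll correct that and descend.

Request:
drive_tool(
  increments=[
    [[0.002,0.0018,0,0],[0,0,0,0],[0,0,0.025,0],[0,0,0.025,0],[0,0,0.015,0],[0,0,0.015,0],[0,0,0.01,0],[0,0,0.005,0],[0,0,0,0],[0,0,0,0]],
  ],
)

```text
t: 7.0
tool_pos: [461.2, -101.7, 325.7]
orientation: [[0.981, 0.194, 0.001], [0.194, -0.981, -0.0], [0.001, 0.0, -1.0]]
ft_force: [0.4, 0.6, -0.1]
gripper_width: 85.3
grip_force: 0.0
```

Request:
drive_tool(
  increments=[
    [[0,0,0,0],[0,0,0,0],[0,0,0,0],[0,0,0,0],[0,0,0,0],[0,0,0,0],[0,0,0,0],[0,0,0,0]],
  ],
  fingers=0.0,
)

```text
t: 7.8
tool_pos: [461.0, -101.2, 325.8]
orientation: [[0.981, 0.195, 0.0], [0.195, -0.981, -0.0], [0.0, 0.0, -1.0]]
ft_force: [-3.9, 1.9, 7.6]
gripper_width: 23.4
grip_force: 59.1
```

Width is 23.4 mm, so the button is squeezed in. Lifting.

Request:
drive_tool(
  increments=[
    [[0,0,-0.004,0],[0,0,-0.008,0],[0,0,-0.01,0],[0,0,-0.01,0],[0,0,-0.01,0],[0,0,-0.01,0],[0,0,-0.01,0],[0,0,-0.01,0],[0,0,-0.01,0],[0,0,-0.01,0],[0,0,-0.008,0],[0,0,0,0]],
  ],
)

```text
t: 9.0
tool_pos: [460.9, -101.2, 426.6]
orientation: [[0.981, 0.194, 0.001], [0.194, -0.981, 0.0], [0.001, 0.0, -1.0]]
ft_force: [2.8, 4.3, -5.1]
gripper_width: 23.5
grip_force: 60.4
```

Request:
drive_tool(
  increments=[
    [[0,0,-0.004,0],[0,0,-0.003,0],[0,0,-0.002,0],[0,0,-0.001,0],[0,0,0,0],[0,0,0,0],[0,0,0,0],[0,0,0,0]],
  ],
)

```text
t: 9.8
tool_pos: [461.0, -101.3, 435.3]
orientation: [[0.981, 0.194, 0.0], [0.194, -0.981, 0.001], [0.0, -0.0, -1.0]]
ft_force: [3.2, 4.5, -5.0]
gripper_width: 23.8
grip_force: 60.3
```

Run:
```python
from h import *
a=save("side","pics/s4.png")[120:345,190:400]; b=save("scene","pics/sc4.png")[120:270,110:320]
cv2.imwrite("pics/j4.png",np.hstack([cv2.resize(a,(392,420)),cv2.resize(b,(408,291))if 0 else cv2.copyMakeBorder(cv2.resize(b,(408,291)),0,129,0,0,cv2.BORDER_CONSTANT)])[:,:,::-1])
o=monitor.get_obs();print(o['ft_force'],o['tool_pos'],o['gripper_width'],o['grip_force'])
v=[461,-101.5,.1946]
for s in (0,110): print(s,(proj("side",st(v,[(0,-18.5,171+s),(168,-83,164+s),(168,83,164+s)]))-(190,120))*392/210)
```

```text
[ 4.0494992   3.91206533 -4.47599456] [ 460.99235846 -101.30601848  435.27660319] 23.37646317519848 60.34445285797119
0 [[116.05386447 255.15797293]
 [292.03853229 272.54926737]
 [238.16401926 168.90662059]]
110 [[114.10206703 174.4426976 ]
 [303.40612983 192.76427149]
 [244.64596152  90.95627654]]
```

View pics/j4.png

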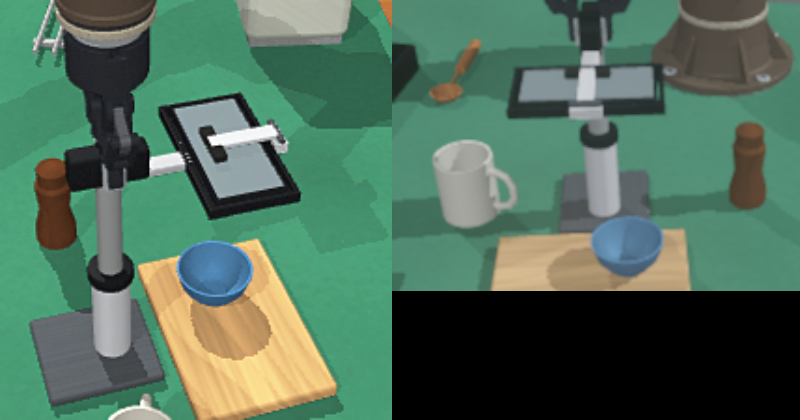

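The stem is up about 109.5 mm with the clamp flat and the phone in its cradle. The rim's near corner is at about (300,195) against 303,193 predicted. I'll pull lightly to feel the end stop.

Request:
drive_tool(
  increments=[
    [[0,0,-0.001,0],[0,0,-0.001,0],[0,0,0,0],[0,0,0,0],[0,0,0,0],[0,0,0,0]],
  ],
)

```text
t: 10.5
tool_pos: [461.1, -101.4, 436.0]
orientation: [[0.981, 0.194, -0.001], [0.194, -0.981, 0.001], [-0.0, -0.001, -1.0]]
ft_force: [8.3, 4.6, -18.4]
gripper_width: 23.5
grip_force: 61.1
```

The pull rose to 18 N at the stop and the grip is holding at 61 N. Handing in.

```bash
python3 -c "
from h import *
print(job.job_done())"
```

```text
the job is handed in; nothing more can be done
None
```

The job is handed in (no verdict came back): I folded the clamp bar flat over the phone with the stem down, then squeezed the grip's button in and drew the stem up to the second stop, where the gripper still holds it at about 61 N. The last pictures show the phone in its cradle and the bystanders in place.

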